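Gauge the open guide tube and show the rod's tip over the reading tile

TASK

On the fixture, one of the two sloping guide tubes is capped and the other is open: take the gauge rod by its handle, slide it gently into the open tube until its collar stops against the tube's mouth, keep it there for a moment, then draw it right out again. Present it for reading: hold the rod level and still with its tip over the middle of the flat white reading tile, about 80 mm above the tile's face, and finish while still holding it there, with nothing else carrying it. Do not touch the cap, and leave the other things on the bench where they are.

Things in the scene. Friction and masses are not known exactly. Their poses are not given: they have to be found in the camera images.
- rod: loose steel gauge rod, 140 g, lying level on its rest, tip roughly towards the robot. Origin on its axis in the collar's stop face; x axis runs from tip to handle, z up as it lies. Round shank 8 mm thick, tapered tip at x = -90 mm; collar 32 mm across, x = 0 to 7; neck 10 mm thick; straight handle bar x = 22 to 122, 16 mm wide (y), 20 mm high (z). Centre of mass near x = 45 mm
- rod_tip (a point): the tip of the gauge rod, on its axis, 90 mm from the collar's stop face
- rod_grip (a point): where to hold the handle: on the axis at x = 65 mm of the rod, 45 mm above the table at the start; the 25 mm of bar either side of it and below it are free
- rest: pale wooden fixed rest under the rod: base 200 x 55 x 8 mm; two notched posts 12 mm thick, 40 mm wide, under the shank (rod x = -50 mm, 53 mm high) and the handle's end (rod x = 112 mm, 47 mm high). The rod lifts straight up. Origin on the table; the rod's origin starts at x = 30 mm, z = 45 mm of this frame, x axes in line
- tube_a: left (+y) one of the fixture's two equal guide tubes, 90 mm apart, sloping 25 degrees from level. Origin: centre of the mouth's rim, 90 mm above the table; z axis along the tube, out and up, away from the robot: the rod goes in along -z, its x axis along the tube's z. Bore 12 mm, 100 mm deep, flared to 25 mm over the first 14 mm; rim 32 mm across
- tube_b: the other guide tube, the same in every way, on the fixture's right (-y) side
- cap: plain aluminium cap, 38 mm across, fastened over the mouth of the capped tube (either one); it stands 12 mm beyond the rim. Origin and z axis are those of the capped tube's mouth. The other tube is the open one
- fixture: fixed fixture carrying both tubes: grey base plate 150 x 165 x 10 mm centred at x = -75 mm of its frame, a sloping aluminium plate under the tubes. Mouths at x = -20 mm, y = 45 (a) and -45 mm (b), z = 90 mm. Origin on the table; x axis the way the mouths face, within 0.3 rad of ahead
- tile: flat fixed reading tile, grey with a white face, 120 x 120 mm, 12 mm thick; origin at the centre of its underside, on the table
- jar: squat amber glass jar, 48 mm wide, 55 mm high; not part of the job
- scriber: plain steel scriber without a collar, 110 mm long, 8 mm thick, lying down; not part of the job
- tweezers: steel tweezers lying down, 110 mm long, 6 mm high; not part of the job
- bush: small brass ring, 30 mm across, 14 mm high; not part of the job
- tape: roll of paper tape lying flat, 80 mm across, 20 mm high; not part of the job
Not all that is in view belongs to the job. There is more than one size of the rest; the one meant has the size given above.

How it is judged:
By the outcome, as a careful person would: the job done as asked, in the order asked, and still so for the second after the job is handed in, while the arm keeps its last pose, push and grip.
It also fails if it takes over 59 s, if anything falls off the work surface, if the arm or the gripper's body presses on something with over 40 N, if the wrist force passes 120 N, or if a joint passes its speed limit or range.

ROBOT

A 6-joint arm with a two-finger parallel gripper is mounted at the origin on the work surface. World frame = base frame: x ahead of the robot, y to its left, z up, the work surface at z = 0. Lengths are in m, angles in degrees, forces in N, time in s.
With the tool pointing down it reaches from about 0.4 to 0.825 m from the base axis. Payload 7 kg.
Tool frame: the origin (TCP) lies on the centre line of the jaws, within the pads' length; the fingertips stand 8 mm ahead of it and the grasp point (between the pads) lies 11 mm behind it (r.tcp_to_tips is the distance from the TCP to the fingertips, in m); z points along the fingers, y is the direction in which the jaws open and shut (so a half turn about z gives the same grasp; the last joint's range is limited). The gripper opens to 88 mm and grips with 3 to 60 N. Pads are 19 mm wide; open, the fingers measure 130 mm over their backs; the gripper's body (78 mm by 193 mm) begins 47 mm behind the grasp point.
Start: joints at [-54.998, 20.546, 0.682, 0, -70.136, -16.507], TCP at [0.214, -0.64, 0.235] pointing down, gripper open.
Joint ranges: [-176.03, 176.03], [-82.01, 121.73], [-58.28, 71.71], [-173.87, 95.51], [-174.79, -0.11], [-173.66, 173.66]. Speed limits (degrees/s): [136.94, 136.94, 172.46, 180, 180, 180].

INTERFACE

Orientations are given as [roll, pitch, yaw] about the fixed x, y, z axes, in that order (R = Rz(yaw) Ry(pitch) Rx(roll)).
In Python, from plant import r gives the robot as it stands.
- The arm moves only by the tool drive_tool, never from a script. Its argument "plan" is text: rows parted by semicolons, each of 4 numbers parted by spaces: the shift along the tool's x, y, z in cm, then the turn about the tool's z in rad. A call has 1 to 8 rows; each row is the pose to reach, as a shift and turn from the pose commanded when the call began, along the tool's axes at that moment; what a row does not reach only later rows make up. A row lasts 1/8 s, in which the tool goes at most 62.5 mm and 10.7 degrees, less where a joint would pass 70% of its speed; a pose out of reach is approached as far as the arm can. A call with a gripper value outside its range is refused whole. "fingers" is the closure, from -1 (fully open) to 1 (shut), set as the call begins (left out, the last holds). The fingers move at their own pace and stop on an object; "squeeze" is the grip in N (left out, the last holds). Time passes only in rows, so rows that repeat a pose let the fingers close. It gives the time, the measured TCP pose, the force and the opening at its end, in the units of the state.
- r.get_state(): the state, without advancing time (a new reading comes with each control period).
- r.capture(name): name is "side" or "top" or "wrist"; returns a dict with "frame" (384x512x3 uint8, red, green, blue), "fovy" (degrees; the focal length in pixels is half the picture's height over the tangent of half this angle, whatever the lens; pixels are square), "cx", "cy" (the principal point, pixels), "rvec" (rotation vector, rad) and "tvec" (3), from world to camera coordinates, as OpenCV has them. Camera axes: x right, y down, z forward; pixel columns grow to the right and rows downward; lengths in m; the calibration is good to about 2 mm. The wrist camera is an equidistant fisheye: a pixel r from the principal point sees the ray r / f radians off the axis. A picture is of the moment at which its call begins. There is no depth.
- r.close_job(): hands the job in, once; it reports no verdict.
The state is a dict: "time_s": time; "joints": joint angles; "qd": joint speeds; "joint_torque": joint torques, N m; "tcp_pos": TCP position; "eef_rot": TCP orientation; "contact_force": force on the tool from outside, world axes, zero at the start; "moment": the same for the moment, N m; "gripper_width": finger opening in m.
Only numpy, scipy, OpenCV 4.12 (cv2) and the standard library are available. Lean on these libraries where they do the work, as an engineer would, in place of code of your own. Each camera call takes 0.05 s, during which the arm holds its last target. There are 200 camera calls.

## Working session

There is one attempt and no reset: what is moved stays moved. The work goes in short steps, Python scripts to look and compute and a tool call to move; the robot and the scene stay as the last step left them, time stands still between calls to the robot, and variables do not carry over. Pictures are saved under pics/ and viewed, about 8 in all and at most 12, crops included, and the job is handed in when it is done.

Besides the shell and the picture viewer there is one more tool, called after ">>>" by a JSON object that holds its "method" and its "body", one argument or row to a line. drive_tool: Moves the arm, as the interface text tells. Its arguments: {"type":"object","properties":{"plan":{"type":"string"},"fingers":{"type":"number"},"squeeze":{"type":"number"}},"required":["plan"]}

```bash
mkdir -p pics; ls; python3 - <<'E'
from plant import r
import cv2,numpy as np,pickle
print(r.get_state())
d={}
for n in("side","top","wrist"):
    c=r.capture(n);d[n]=c
    print(n,c["fovy"],c["cx"],c["cy"],c["rvec"],c["tvec"])
    cv2.imwrite(f"pics/{n}0.png",c["frame"][:,:,::-1])
pickle.dump(d,open("c0.pkl","wb"))
E
```

```text
pics
{'time_s': 0.0, 'joints': array([-5.49964714e+01,  2.05897523e+01,  6.33227451e-01, -1.78150773e-02,
       -7.01332975e+01, -1.65060034e+01]), 'qd': array([-0.03099632,  0.08565206, -0.00971082, -0.13713852,  0.07026766,
       -0.05562911]), 'joint_torque': array([-9.45727516e-04, -5.82717741e+01,  2.93057048e+01,  6.99700758e+00,
        6.83663209e-03, -1.48757731e-04]), 'tcp_pos': array([ 0.21396288, -0.63970564,  0.23364475]), 'eef_rot': array([ 1.79909121e+02, -9.46494885e-03, -1.61508535e+02]), 'contact_force': array([-0.59901589, -0.45357528, -0.49914709]), 'moment': array([ 0.00697704, -0.01055135, -0.04878237]), 'gripper_width': 0.0875772460232524}
side 46.956178651588715 257.5944377060084 191.63266408564294 [ 0.33665043 -2.7075292   1.35209596] [0.41880215 0.173827   1.18165314]
top 49.7473023787706 261.5385810279579 198.23658946578053 [ 2.12947299 -2.17042634  0.15317534] [-0.01401349  0.46331539  1.15185097]
wrist 65.70646984690485 257.32149452861967 186.24415640201184 [-1.73932297 -2.41502447 -0.3129458 ] [ 0.67454746 -0.03181684  0.38858829]
```

View pics/top0.png

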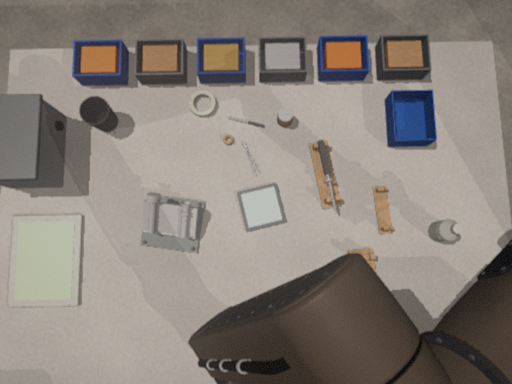

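View pics/side0.png

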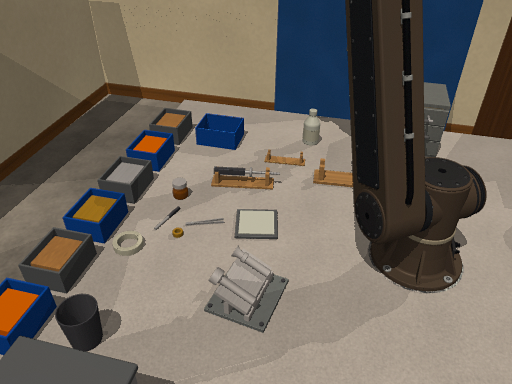

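```bash
cat > h.py <<'E'
import numpy as np,cv2
from scipy.spatial.transform import Rotation as R
def f(c): return c["frame"].shape[0]/2/np.tan(np.radians(c["fovy"]/2))
def proj(c,P,fish=False):
    q=R.from_rotvec(np.ravel(c["rvec"])).apply(np.atleast_2d(P))+np.ravel(c["tvec"])
    if fish:
        t=np.arctan2(np.hypot(q[:,0],q[:,1]),q[:,2]);n=np.hypot(q[:,0],q[:,1])+1e-12
        s=(t/n*f(c))[:,None]; return q[:,:2]*s+[c["cx"],c["cy"]]
    return q[:,:2]/q[:,2:]*f(c)+[c["cx"],c["cy"]]
def back(c,uv,z,fish=False):
    uv=np.atleast_2d(np.float64(uv)); d=(uv-[c["cx"],c["cy"]])/f(c)
    if fish:
        t=np.linalg.norm(d,axis=1,keepdims=True); d=d/np.maximum(t,1e-12)*np.tan(t)
    d=np.c_[d,np.ones(len(d))]
    M=R.from_rotvec(np.ravel(c["rvec"])); C=-M.inv().apply(np.ravel(c["tvec"])); d=M.inv().apply(d)
    return C+d*((np.reshape(z,(-1,1))-C[2])/d[:,2:])
def tri(c1,uv1,c2,uv2,fish=(False,False)):
    from scipy.optimize import least_squares
    s=least_squares(lambda P:np.r_[proj(c1,P,fish[0])[0]-uv1,proj(c2,P,fish[1])[0]-uv2],[.5,0,.05])
    return s.x,np.abs(s.fun).max()
E
python3 - <<'E'
import pickle,cv2,numpy as np
from h import *
d=pickle.load(open("c0.pkl","rb"))
t=d["top"];s=d["side"]
def crop(c,x,y,w,h,k): return cv2.resize(c["frame"][y:y+h,x:x+w,::-1],None,fx=k,fy=k,interpolation=cv2.INTER_CUBIC)
a=crop(t,130,180,90,80,4);b=crop(t,300,130,90,80,4)
e=crop(s,190,235,110,100,3);g=crop(s,200,150,110,60,3)
H=np.zeros((600,720,3),np.uint8);H[:320,:360]=a;H[:320,360:]=b
H2=np.zeros((300,720,3),np.uint8);H2[:300,:330]=e;H2[:180,330:660]=g
cv2.imwrite("pics/crop0.png",np.r_[H[:320],H2][:600])
print(back(t,[[262,207]],.012),back(t,[[173,222]],.01),back(t,[[322,145],[329,180],[340,214]],.05))
E
```

```text
[[ 0.44014875 -0.02376044  0.012     ]] [[0.40162643 0.23428027 0.01      ]] [[ 0.61143776 -0.19917409  0.05      ]
 [ 0.50906977 -0.21499101  0.05      ]
 [ 0.41171934 -0.24176901  0.05      ]]
```

View pics/crop0.png

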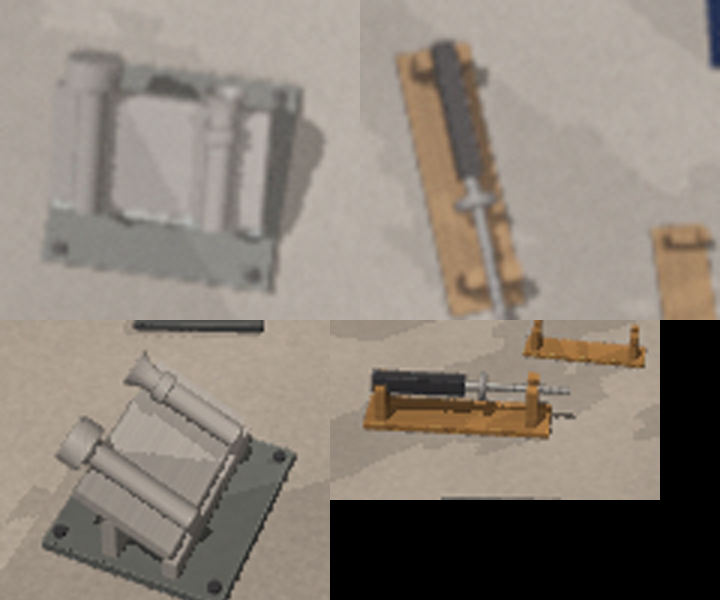

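```bash
python3 - <<'E'
import pickle
from h import *
from scipy.optimize import least_squares
d=pickle.load(open("c0.pkl","rb"));t=d["top"];s=d["side"];w=d["wrist"]
print("rod tri handle-end,front,collar")
for a,b in(((320.75,141.2),(214,170)),((327.5,174.5),(245,171.7)),((328.5,179.2),(251,172.3))): print(tri(t,a,s,b))
print("side z=.055/.045",back(s,[(214,170),(245,171.7),(251,172.3),(280,174)],[.05,.05,.045,.045]).round(4).tolist())
print("top",back(t,[(320.75,141.2),(327.5,174.5),(328.5,179.2)],[.055,.055,.045]).round(4).tolist())
print("mouth b",tri(t,(187.5,203),s,(236,251.7)),"mouth a",tri(t,(153,196),s,(217,278)))
T=[((142,245.5),(-150,82.5)),((198,253),(-150,-82.5)),((205,202),(0,-82.5))]
S=[((204,311),(0,82.5)),((266,327.7),(-150,82.5)),((288,279),(-150,-82.5))]
def W(p,L): 
    c,q=np.cos(p[2]),np.sin(p[2]);x,y,z=np.array(L)/1e3
    return [p[0]+c*x-q*y,p[1]+q*x+c*y,z]
def e(p):
    r=[proj(t,W(p,(*l,10)))[0]-u for u,l in T]+[proj(s,W(p,(*l,10)))[0]-u for u,l in S]
    r+=[proj(s,W(p,(-20,-45,90)))[0]-(236,251.7)]
    return np.ravel(r)
o=least_squares(e,[.47,.23,0]);print("fixture",o.x,o.fun.round(1))
print("mouth a,b",W(o.x,(-20,45,90)),W(o.x,(-20,-45,90)))
print("cam wrist pos",-R.from_rotvec(np.ravel(w["rvec"])).inv().apply(np.ravel(w["tvec"])),R.from_rotvec(np.ravel(w["rvec"])).as_matrix().round(2).tolist())
E
```

```text
rod tri handle-end,front,collar
(array([ 0.62521973, -0.19740453,  0.04105688]), np.float64(0.008247499357707966))
(array([ 0.52630439, -0.21282988,  0.04166954]), np.float64(0.13310196749196734))
(array([ 0.5102404 , -0.21551595,  0.04108147]), np.float64(1.0781395022226832))
side z=.055/.045 [[0.6206, -0.185, 0.05], [0.5226, -0.2011, 0.05], [0.5052, -0.2097, 0.045], [0.4137, -0.2241, 0.045]]
top [[0.6213, -0.1953, 0.055], [0.524, -0.2106, 0.055], [0.5123, -0.2145, 0.045]]
mouth b (array([0.44425073, 0.17973218, 0.08099456]), np.float64(0.9272402156938142)) mouth a (array([0.46317034, 0.27343361, 0.08320023]), np.float64(1.6109280190383117))
fixture [ 0.4703547   0.2264833  -0.12810646] [-1.8  1.3 -0.7  0.1 -1.  -0.5  1.1 -2.2 -0.2  1.5  0.7 -2.  -1.6 -1.5]
mouth a,b [np.float64(0.45626762629934864), np.float64(0.2736696805232437), np.float64(0.09)] [np.float64(0.4447695548944664), np.float64(0.18440717801536963), np.float64(0.09)]
cam wrist pos [ 0.14951813 -0.66169218  0.38319086] [[-0.32, 0.95, 0.0], [0.92, 0.31, 0.25], [0.24, 0.08, -0.97]]
```

```bash
cat >> h.py <<'E'
def go(st,P,yaw):
    "shift cm, turn rad from state's pose to TCP P, tool down with yaw deg"
    M=R.from_euler("xyz",st["eef_rot"],degrees=True)
    y0=st["eef_rot"][2]; t=-(yaw-y0+180)%360-180; t=-((yaw-y0+180)%360-180)
    return (M.inv().apply(np.array(P)-st["tcp_pos"])*100).round(2).tolist(),round(np.radians(t),3)
E
python3 - <<'E'
from plant import r
from h import *
print(go(r.get_state(),[.572,-.203,.30],-171.1))
E
```

```text
([-47.81, 30.08, -6.59], np.float64(0.167))
```

Could be taken for the rod: the scriber (246,122 in top, no collar) and the tweezers (251,158). The rod is at (328,179): it has a collar and a dark handle, and lies on the 200 mm rest. The smaller rests at (382,210) and (362,258) are empty. The crop confirms the choice. Left tube a (153,196) wears the cap and right tube b (187,203) is flared and open.

>>> {"method": "drive_tool", "body": {
  "plan": "-3 2 -6.5 0.05; -47.8 30.1 -6.6 0.167; -47.8 30.1 -6.6 0.167; -47.8 30.1 -6.6 0.167; -47.8 30.1 -6.6 0.167; -47.8 30.1 -6.6 0.167; -47.8 30.1 -6.6 0.167; -47.8 30.1 -6.6 0.167",
  "fingers": -1
}}

```text
time_s: 1.15
tcp_pos: [0.5112, -0.2763, 0.2986]
eef_rot: [180.0, 0.0, -171.1]
contact_force: [0.6, -0.5, 0.5]
gripper_width: 0.0874
```

>>> {"method": "drive_tool", "body": {
  "plan": "0 0 0 0; 0 0 0 0"
}}

```text
time_s: 1.4
tcp_pos: [0.5102, -0.2778, 0.2982]
eef_rot: [180.0, -0.0, -171.0]
contact_force: [-0.1, -1.2, 0.4]
gripper_width: 0.0878
```

```bash
python3 - <<'E'
from plant import r
from h import *
import pickle
st=r.get_state();print(st["time_s"],st["tcp_pos"],st["eef_rot"])
c=r.capture("wrist");s=r.capture("side");t=r.capture("top");pickle.dump((c,s,t,st),open("c1.pkl","wb"))
im=cv2.resize(c["frame"][:,:,::-1],None,fx=1.5,fy=1.5,interpolation=cv2.INTER_CUBIC).copy()
a=np.radians(8.9);u=np.array([np.cos(a),np.sin(a),0]);o=np.array([.508,-.213,.045])
for k in(-.09,0,.065,.122):
    p=proj(c,o+u*k,True)[0]*1.5;cv2.drawMarker(im,tuple(int(v) for v in p),(0,255,0),0,8,1)
cv2.imwrite("pics/w1.png",im)
E
```

```text
1.4 [ 0.51017136 -0.27783098  0.29818136] [ 1.79986109e+02 -4.19713448e-02 -1.71009657e+02]
```

View pics/w1.png

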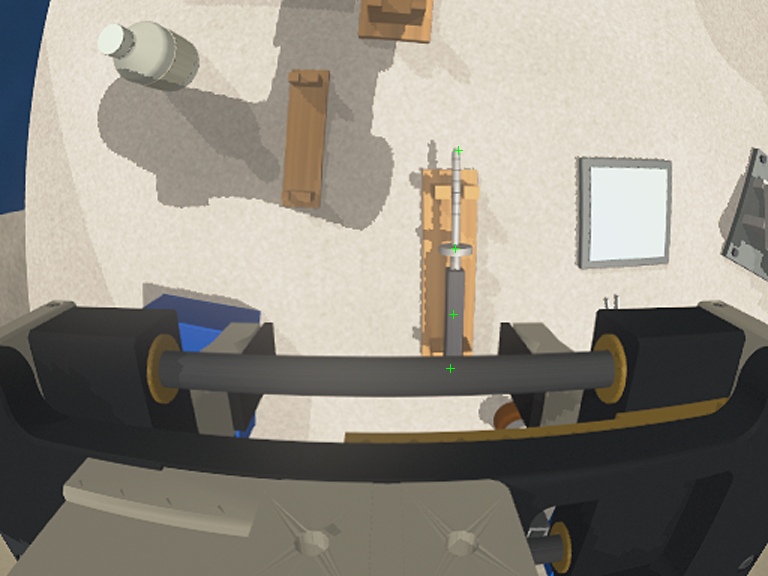

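```bash
python3 - <<'E'
import pickle
from h import *
c,s,t,st=pickle.load(open("c1.pkl","rb"))
px=np.array([(457,151),(456.5,175),(456,230),(455.5,270),(454.5,350)])/1.5
p=back(c,px,[.045,.049,.049,.055,.055],True);print(p.round(4).tolist())
v=p[-1]-p[0];print("yaw",np.degrees(np.arctan2(v[1],v[0])))
q=back(c,np.array([(580,157),(671,160),(669,266),(577,268)])/1.5,.012,True);print("tile",q.round(4).tolist(),q.mean(0))
print("fixture corners",back(c,np.array([(722,252),(757,148)])/1.5,.01,True))
E
```

```text
[[0.4197, -0.2278, 0.045], [0.4413, -0.2252, 0.049], [0.4906, -0.2168, 0.049], [0.5261, -0.2113, 0.055], [0.6041, -0.1962, 0.055]]
yaw 9.720408674125373
tile [[0.3963, -0.0941, 0.012], [0.3702, 0.0218, 0.012], [0.4887, 0.0513, 0.012], [0.5116, -0.0711, 0.012]] [ 0.44170718 -0.02304579  0.012     ]
fixture corners [[0.45668685 0.13533978 0.01      ]
 [0.31379448 0.16531149 0.01      ]]
```

```bash
python3 - <<'E'
from plant import r
from h import *
s=r.get_state()
for z in(.14,.036):print(go(s,[.5756,-.2014,z],-170.4))
E
```

```text
([-7.73, 6.66, 15.85], np.float64(-0.013))
([-7.73, 6.66, 26.25], np.float64(-0.013))
```

>>> {"method": "drive_tool", "body": {
  "plan": "-7.7 6.65 5 -0.01; -7.7 6.65 10 -0.01; -7.7 6.65 14 -0.01; -7.7 6.65 18 -0.01; -7.7 6.65 21 -0.01; -7.7 6.65 23 -0.01; -7.7 6.65 23 -0.01; -7.7 6.65 23 -0.01"
}}

```text
time_s: 2.55
tcp_pos: [0.5764, -0.2014, 0.0695]
eef_rot: [-180.0, 0.1, -170.6]
contact_force: [0.3, -0.0, -0.2]
gripper_width: 0.0876
```

```bash
python3 - <<'E'
from plant import r
from h import *
s=r.get_state();print(s["tcp_pos"],s["eef_rot"],go(s,[.5756,-.2014,.036],-170.4))
c=r.capture("wrist")
cv2.imwrite("pics/w2.png",cv2.resize(c["frame"][100:340,130:400,::-1],None,fx=2.2,fy=2.2,interpolation=cv2.INTER_CUBIC))
E
```

```text
[ 0.57636696 -0.20137518  0.06949023] [-1.79969361e+02  6.09927541e-02 -1.70550358e+02] ([0.08, 0.01, 3.35], np.float64(-0.003))
```

View pics/w2.png

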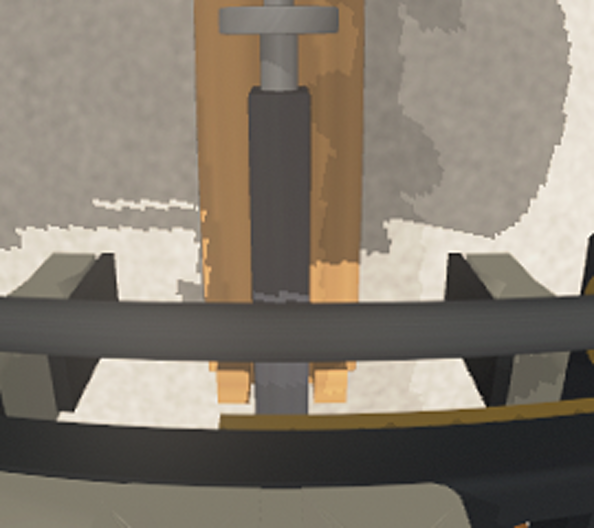

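The handle (x 250–310 in the crop) is centred between the jaws (117 and 447) and parallel to them. I'll go down and close.

>>> {"method": "drive_tool", "body": {
  "plan": "0.05 0 1.5 0; 0.05 0 2.5 0; 0.05 0 3.3 0; 0.05 0 3.3 0"
}}

```text
time_s: 3.1
tcp_pos: [0.5749, -0.2005, 0.0345]
eef_rot: [180.0, -0.1, -170.5]
contact_force: [-0.7, 0.1, -0.2]
gripper_width: 0.0872
```

>>> {"method": "drive_tool", "body": {
  "plan": "0 0 0 0; 0 0 0 0; 0 0 0 0; 0 0 0 0; 0 0 0 0; 0 0 0 0; 0 0 0 0; 0 0 0 0",
  "fingers": 1,
  "squeeze": 25
}}

```text
time_s: 4.1
tcp_pos: [0.5755, -0.2006, 0.0355]
eef_rot: [-180.0, -0.0, -170.5]
contact_force: [0.4, -0.1, -0.4]
gripper_width: 0.0159
```

>>> {"method": "drive_tool", "body": {
  "plan": "0 0 -0.5 0; 0 0 -1.5 0; 0 0 -4 0; 0 0 -7 0; 0 0 -10 0; 0 0 -13 0; 0 0 -14 0; 0 0 -14 0"
}}

```text
time_s: 5.1
tcp_pos: [0.5756, -0.2005, 0.176]
eef_rot: [-180.0, 0.1, -170.5]
contact_force: [0.3, 0.4, -1.9]
gripper_width: 0.0154
```

```bash
python3 - <<'E'
from plant import r
from h import *
s=r.get_state();print(s["tcp_pos"],s["eef_rot"],s["contact_force"],s["gripper_width"])
# approach: rod axis level, tip 40mm outside mouth along tube axis
a=np.radians(-7.3);m=np.array([.4448,.184,.09]);ax=np.array([np.cos(a)*np.cos(.4363),np.sin(a)*np.cos(.4363),np.sin(.4363)]);h=np.array([np.cos(a),np.sin(a),0])
G=m+h*.06+h*(.09+.068)+[0,0,.03]
print(G,go(s,G-[0,0,.009],172.7))
E
```

```text
[ 0.5756063  -0.20051466  0.17601376] [-1.79999189e+02  7.39066223e-02 -1.70508104e+02] [ 0.30739994  0.43529323 -1.89333156] 0.01541025638826107
[0.66103299 0.15629992 0.12      ] ([-14.3, 33.78, 6.52], np.float64(0.293))
```

>>> {"method": "drive_tool", "body": {
  "plan": "-2 4 0 0.05; -5 9 0 0.1; -8 15 0 0.15; -11 21 0 0.2; -13 27 0 0.25; -14 31 0 0.29; -14.3 33 0 0.293; -14.3 33.8 0 0.293"
}}

```text
time_s: 6.1
tcp_pos: [0.66, 0.157, 0.1739]
eef_rot: [-179.9, -0.1, 172.8]
contact_force: [0.3, -0.9, -1.1]
gripper_width: 0.016
```

>>> {"method": "drive_tool", "body": {
  "plan": "0 0 0 0; 0 0 0 0"
}}

```text
time_s: 6.35
tcp_pos: [0.6607, 0.155, 0.1755]
eef_rot: [-180.0, -0.0, 172.6]
contact_force: [-0.7, -0.3, -1.5]
gripper_width: 0.0157
```

```bash
python3 - <<'E'
from plant import r
from h import *
import pickle
s=r.get_state();print(s["tcp_pos"],s["eef_rot"],s["contact_force"])
d={n:r.capture(n) for n in("wrist","side","top")};d["st"]=s;pickle.dump(d,open("c2.pkl","wb"))
c=d["wrist"];A=cv2.resize(c["frame"][0:210,160:380,::-1],None,fx=2.3,fy=2.3,interpolation=cv2.INTER_CUBIC)
k=d["side"]["frame"][190:310,190:310,::-1];B=cv2.resize(k,None,fx=2.3,fy=2.3,interpolation=cv2.INTER_CUBIC)
o=np.zeros((483,800,3),np.uint8);o[:A.shape[0],:A.shape[1]]=A;o[:276,510:786]=B
cv2.imwrite("pics/w3.png",o);print(A.shape)
E
```

```text
[0.66069184 0.15499048 0.17554576] [-1.79992057e+02 -7.87546242e-03  1.72644676e+02] [-0.73227804 -0.28856055 -1.53963951]
(483, 506, 3)
```

View pics/w3.png

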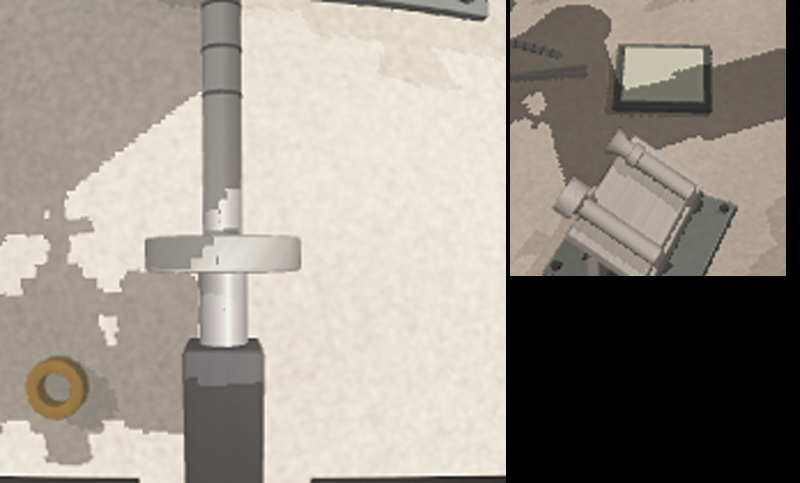

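>>> {"method": "drive_tool", "body": {
  "plan": "1 0.5 -3 0; 4 1.5 -7 0; 8 3 -11 0; 11 4 -12.5 0; 13 4.5 -12.5 0; 13 4.5 -12.5 0; 13 4.5 -12.5 0; 13 4.5 -12.5 0"
}}

```text
time_s: 7.5
tcp_pos: [0.5379, 0.217, 0.2995]
eef_rot: [-179.9, -0.1, 172.7]
contact_force: [0.0, -0.6, -1.5]
gripper_width: 0.0156
```

```bash
python3 - <<'E'
from plant import r
from h import *
import pickle
s=r.get_state();print(s["tcp_pos"],s["eef_rot"],s["contact_force"])
d={n:r.capture(n) for n in("wrist","side","top")};d["st"]=s;pickle.dump(d,open("c3.pkl","wb"))
c=d["wrist"];cv2.imwrite("pics/w4.png",cv2.resize(c["frame"][0:250,80:440,::-1],None,fx=2.2,fy=2.2,interpolation=cv2.INTER_CUBIC))
E
```

```text
[0.53794035 0.21703116 0.29946781] [-1.79929112e+02 -6.24261588e-02  1.72661909e+02] [ 0.04846039 -0.59280861 -1.50991151]
```

View pics/w4.png

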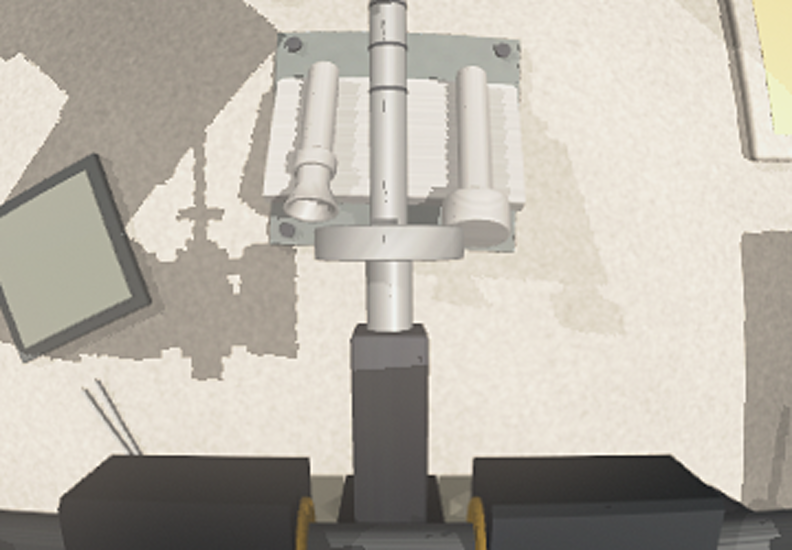

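```bash
python3 - <<'E'
import pickle
from h import *
from scipy.optimize import least_squares
d=pickle.load(open("c3.pkl","rb"));w=d["wrist"]
K=lambda u:np.array(u)/2.2+[80,0]
P=[((279,33),(-150,-82.5,10)),((520,38),(-150,82.5,10)),((270,243),(0,-82.5,10)),((514,251),(0,82.5,10)),((312,207),(-20,-45,90)),((481,231.5),(-20+12*.906,45,90+12*.4226))]
def W(p,L):
    c,q=np.cos(p[2]),np.sin(p[2]);x,y,z=np.array(L)/1e3
    return [p[0]+c*x-q*y,p[1]+q*x+c*y,z]
def fit(P):
    e=lambda p:np.ravel([(proj(w,W(p,l),True)[0]-K(u))*2.2 for u,l in P])
    o=least_squares(e,[.47,.23,-.13],loss="soft_l1",f_scale=2);print(o.x,np.degrees(o.x[2]),e(o.x).round(1).tolist());return o.x
x=fit(P);print("mouth b",W(x,(-20,-45,90)))
x=fit(P[4:]);print("mouth b",W(x,(-20,-45,90)))
x=fit(P[:4]);print("mouth b",W(x,(-20,-45,90)))
# rod in grip: collar stop face at x=0 far edge ; axis line
st=d["st"];print("rod collar top",back(w,[K((390,227)),K((389,240)),K((389,5))],[st["tcp_pos"][2]+.009+.016,st["tcp_pos"][2]+.009+.016,st["tcp_pos"][2]+.013],True))
hx=np.array([np.cos(x[2]),np.sin(x[2]),0]);print("rod front/handle front expected",[ (st["tcp_pos"]-hx*k).round(4).tolist() for k in(.068,.061)])
E
```

```text
[ 0.47276703  0.22692357 -0.15686234] -8.987550141472225 [-1.3, -3.1, 1.5, -0.6, 0.5, 0.4, 2.0, -0.4, 0.1, 0.9, -3.0, 0.9]
mouth b [np.float64(0.44598269382289446), np.float64(0.18560046369394478), np.float64(0.09)]
[ 0.4723796   0.22781477 -0.15469895] -8.863596957066145 [1.5, 0.2, -1.5, -0.2]
mouth b [np.float64(0.44568472479366483), np.float64(0.18643381065658712), np.float64(0.09)]
[ 0.47316503  0.2262345  -0.15824104] -9.066543574802115 [-2.0, -2.5, 0.9, 0.1, -0.4, 1.0, 1.0, 0.4]
mouth b [np.float64(0.4463237437719505), np.float64(0.1849483633691687), np.float64(0.09)]
rod collar top [[0.46774327 0.22596337 0.32446781]
 [0.4701744  0.22546032 0.32446781]
 [0.41921039 0.23198039 0.31246781]]
rod front/handle front expected [[0.4708, 0.2277, 0.2995], [0.4777, 0.2266, 0.2995]]
```

```bash
cat >> h.py <<'E'
YW=171.0;a_=np.radians(-9.0);hd=np.array([np.cos(a_),np.sin(a_),0]);m=np.array([.446,.1857,.09]);L=.158;Z=np.array([0,0,1.])
def tcp(tip_s,th,L=L,up=0):
    "TCP for tip at depth tip_s(m) along axis below mouth, rod at th deg"
    A=np.radians(25);ax=hd*np.cos(A)+Z*np.sin(A);th=np.radians(th)
    return m-ax*tip_s+(hd*np.cos(th)+Z*np.sin(th))*L-.009*Z+up*Z
E
python3 - <<'E'
from plant import r
from h import *
s=r.get_state()
G=m+hd*.218;G[2]=.077
for z in(.29,.077):
    G[2]=z;print(G,go(s,G,YW))
E
```

```text
[0.66131606 0.15159729 0.29      ] ([-13.08, -4.93, 0.98], np.float64(0.029))
[0.66131606 0.15159729 0.077     ] ([-13.09, -4.91, 22.28], np.float64(0.029))
```

>>> {"method": "drive_tool", "body": {
  "plan": "-5 -2 1 0.01; -10 -4 1 0.029; -13.1 -4.9 3 0.029; -13.1 -4.9 8 0.029; -13.1 -4.9 13.5 0.029; -13.1 -4.9 18.5 0.029; -13.1 -4.9 21.5 0.029; -13.1 -4.9 22.3 0.029"
}}

```text
time_s: 8.65
tcp_pos: [0.6602, 0.1514, 0.0747]
eef_rot: [-179.8, -0.2, 171.0]
contact_force: [0.5, 0.2, -0.7]
gripper_width: 0.0157
```

>>> {"method": "drive_tool", "body": {
  "plan": "0 0 0 0; 0 0 0 0"
}}

```text
time_s: 8.9
tcp_pos: [0.6624, 0.1527, 0.0793]
eef_rot: [179.9, 0.1, 171.1]
contact_force: [-0.2, -0.3, -0.8]
gripper_width: 0.0156
```

```bash
python3 - <<'E'
from plant import r
from h import *
import pickle
s=r.get_state();print(s["tcp_pos"],s["eef_rot"],s["contact_force"])
for k in((-.01,0),(.01,0)):print(k,go(s,tcp(*k),YW))
d={n:r.capture(n) for n in("side","top")};d["st"]=s;pickle.dump(d,open("c4.pkl","wb"))
o=np.zeros((560,760,3),np.uint8)
o[:,:380]=cv2.resize(d["side"]["frame"][190:330,200:295,::-1],(380,560),interpolation=cv2.INTER_CUBIC)
o[:400,380:]=cv2.resize(d["top"]["frame"][160:260,140:235,::-1],(380,400),interpolation=cv2.INTER_CUBIC)
h=m+hd*.06;h[2]=.086
for n,x0,y0,ox in(("side",200,190,0),("top",140,160,380)):
    for p,col in((m,(0,255,0)),(h,(0,0,255))):
        q=(proj(d[n],p)[0]-[x0,y0])*4+[ox,0];cv2.drawMarker(o,tuple(int(v) for v in q),col,0,8,1)
cv2.imwrite("pics/a5.png",o)
E
```

```text
[0.66239239 0.15271309 0.0793328 ] [1.79920082e+02 1.36329838e-01 1.71061965e+02] [-0.18289222 -0.27870049 -0.82175714]
(-0.01, 0) ([5.18, -0.12, -0.6], np.float64(0.001))
(0.01, 0) ([7.0, -0.12, 0.24], np.float64(0.001))
```

View pics/a5.png

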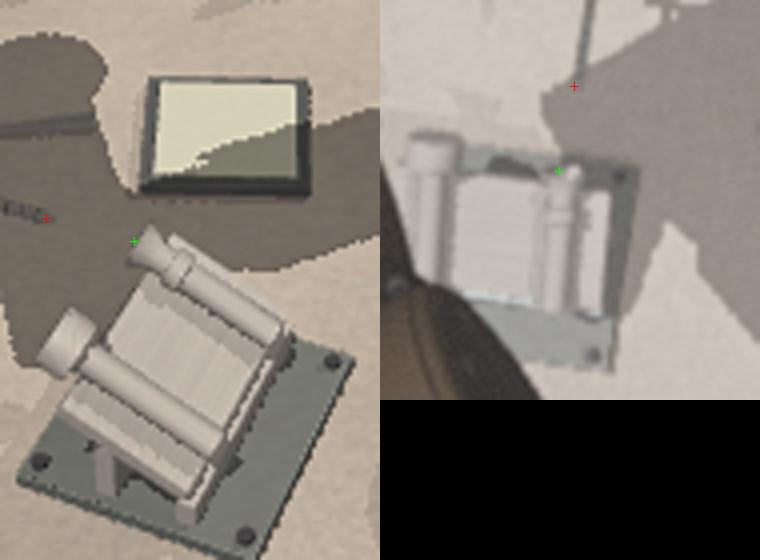

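>>> {"method": "drive_tool", "body": {
  "plan": "1 -0.2 -0.5 0; 2 -0.4 -0.9 0; 3 -0.4 -0.9 0; 4 -0.4 -0.9 0; 4.2 -0.4 -0.9 0; 4.2 -0.4 -0.9 0; 4.2 -0.4 -0.9 0; 4.2 -0.4 -0.9 0"
}}

```text
time_s: 10.0
tcp_pos: [0.6194, 0.1548, 0.0863]
eef_rot: [-180.0, -0.0, 171.0]
contact_force: [0.7, -0.8, -0.5]
gripper_width: 0.0158
```

```bash
python3 - <<'E'
from plant import r
from h import *
import pickle
s=r.get_state();print(s["tcp_pos"],s["eef_rot"],s["contact_force"])
d={n:r.capture(n) for n in("side","top")};d["st"]=s;pickle.dump(d,open("c5.pkl","wb"))
o=np.zeros((450,800,3),np.uint8)
for n,x0,y0,ox in(("side",215,235,0),("top",168,180,400)):
    o[:400,ox:ox+400]=cv2.resize(d[n]["frame"][y0:y0+40,x0:x0+40,::-1],(400,400),interpolation=cv2.INTER_NEAREST)
cv2.imwrite("pics/a6.png",o)
tip=s["tcp_pos"]-hd*L+[0,0,.009]
for n in("side","top"):print(n,"tip pred",proj(d[n],tip),"collar",proj(d[n],tip+.09*hd),"mouth",proj(d[n],m))
E
```

```text
[0.61936053 0.15480487 0.08631134] [-1.79991414e+02 -5.69279975e-03  1.71039253e+02] [ 0.65801332 -0.75901027 -0.53505142]
side tip pred [[227.52486781 245.83954581]] collar [[194.85386694 235.6980861 ]] mouth [[233.72375119 250.43721817]]
top tip pred [[186.84275652 196.27999999]] collar [[192.18290475 164.05907247]] mouth [[184.87460714 202.91215925]]
```

View pics/a6.png

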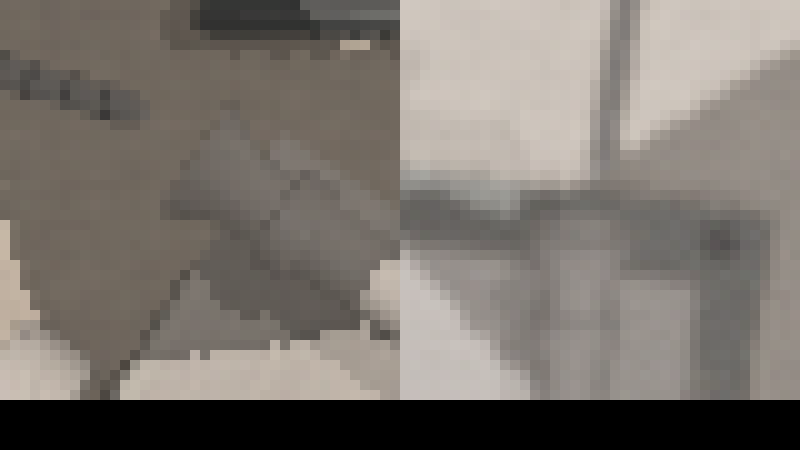

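```bash
python3 - <<'E'
from plant import r
from h import *
s=r.get_state()
for k in((.010,0),(.012,8),(.013,16),(.014,25),(.03,25),(.087,25)):print(k,go(s,tcp(*k,L=.164),YW))
E
```

```text
(0.01, 0) ([2.1, 0.34, 0.95], np.float64(0.001))
(0.012, 8) ([2.44, 0.34, -1.24], np.float64(0.001))
(0.013, 16) ([3.01, 0.34, -3.44], np.float64(0.001))
(0.014, 25) ([4.0, 0.34, -5.81], np.float64(0.001))
(0.03, 25) ([5.45, 0.35, -5.13], np.float64(0.001))
(0.087, 25) ([10.62, 0.35, -2.72], np.float64(0.001))
```

>>> {"method": "drive_tool", "body": {
  "plan": "0 0.3 0.5 0; 0.3 0.3 0.8 0; 0.8 0.3 0.9 0; 1.3 0.3 0.9 0; 1.7 0.3 0.9 0; 2.0 0.3 0.9 0; 2.0 0.3 0.9 0; 2.0 0.3 0.9 0"
}}

```text
time_s: 11.1
tcp_pos: [0.6, 0.161, 0.0776]
eef_rot: [180.0, 0.0, 171.1]
contact_force: [-0.9, 0.6, -0.7]
gripper_width: 0.0162
```

```bash
python3 - <<'E'
from plant import r
from h import *
s=r.get_state();print(s["tcp_pos"],s["contact_force"],s["moment"])
for k in((.012,8),(.013,16),(.014,25),(.03,25),(.087,25)):print(k,go(s,tcp(*k,L=.164),YW))
E
```

```text
[0.59999958 0.16102289 0.0776066 ] [-0.86092129  0.61740741 -0.6912422 ] [-0.00592815 -0.00842603  0.06190655]
(0.012, 8) ([0.44, 0.03, -2.11], np.float64(0.001))
(0.013, 16) ([1.01, 0.03, -4.31], np.float64(0.001))
(0.014, 25) ([2.0, 0.03, -6.68], np.float64(0.001))
(0.03, 25) ([3.45, 0.03, -6.0], np.float64(0.001))
(0.087, 25) ([8.62, 0.04, -3.6], np.float64(0.001))
```

>>> {"method": "drive_tool", "body": {
  "plan": "0.05 0 -0.3 0; 0.15 0 -0.6 0; 0.25 0 -0.9 0; 0.3 0 -1.2 0; 0.4 0 -1.6 0; 0.45 0 -2.1 0; 0.55 0 -2.5 0; 0.55 0 -2.5 0",
  "squeeze": 8
}}

```text
time_s: 12.1
tcp_pos: [0.5944, 0.1619, 0.1029]
eef_rot: [180.0, 0.0, 171.1]
contact_force: [0.4, -1.1, -1.8]
gripper_width: 0.0162
```

>>> {"method": "drive_tool", "body": {
  "plan": "0.15 0 -0.6 0; 0.35 0 -1.2 0; 0.5 0 -1.8 0; 0.75 0 -2.4 0; 1.0 0 -3.0 0; 1.2 0 -3.6 0; 1.45 0 -4.1 0; 1.45 0 -4.1 0"
}}

```text
time_s: 13.1
tcp_pos: [0.58, 0.1642, 0.144]
eef_rot: [180.0, 0.0, 171.1]
contact_force: [0.2, 0.3, -1.7]
gripper_width: 0.0159
```

```bash
python3 - <<'E'
from plant import r
from h import *
import pickle
s=r.get_state();print(s["tcp_pos"],s["contact_force"],s["moment"])
for k in((.014,25),(.03,25),(.087,25)):print(k,go(s,tcp(*k,L=.164),YW))
d={n:r.capture(n) for n in("side","top","wrist")};d["st"]=s;pickle.dump(d,open("c6.pkl","wb"))
o=np.zeros((600,780,3),np.uint8)
o[:400,:480]=cv2.resize(d["side"]["frame"][200:280,160:256,::-1],(480,400),interpolation=cv2.INTER_CUBIC)
o[:400,480:780]=cv2.resize(d["top"]["frame"][140:220,160:220,::-1],(300,400),interpolation=cv2.INTER_CUBIC)
o[400:600,:500]=cv2.resize(d["wrist"]["frame"][0:100,130:380,::-1],(500,200),interpolation=cv2.INTER_CUBIC)
cv2.imwrite("pics/a7.png",o)
E
```

```text
[0.57997443 0.16419203 0.14397964] [ 0.18912508  0.25328259 -1.6762176 ] [-0.01407822 -0.06681588  0.01874877]
(0.014, 25) ([-0.03, 0.03, -0.04], np.float64(0.001))
(0.03, 25) ([1.42, 0.03, 0.63], np.float64(0.001))
(0.087, 25) ([6.59, 0.03, 3.04], np.float64(0.001))
```

View pics/a7.png

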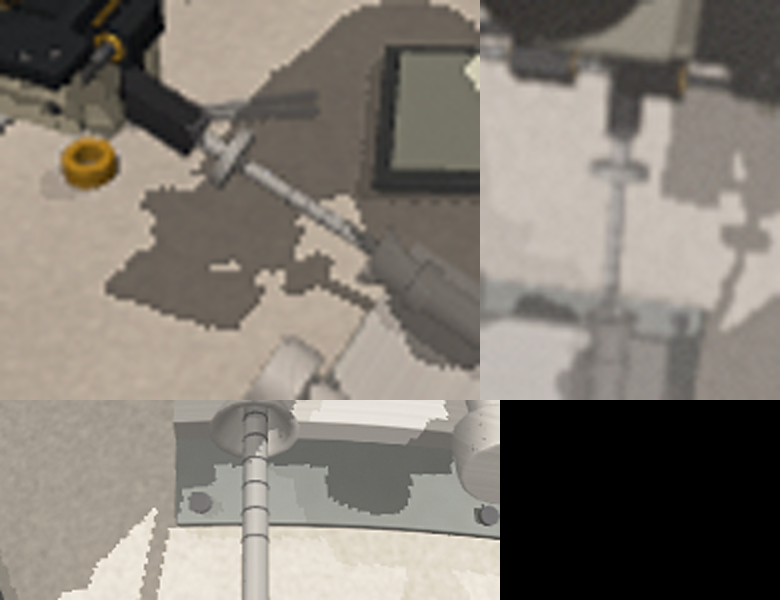

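The rod has pivoted in line with the open tube b, with its tip in the flare (side crop 365,240; wrist crop 255,415) and next to no contact force. Now I'll slide it along the tube.

>>> {"method": "drive_tool", "body": {
  "plan": "0.4 0 0.19 0; 0.8 0 0.37 0; 1.2 0 0.56 0; 1.6 0 0.75 0; 2.0 0 0.93 0; 2.4 0 1.12 0; 2.8 0 1.31 0; 3.0 0 1.4 0"
}}

```text
time_s: 14.25
tcp_pos: [0.5502, 0.1688, 0.1294]
eef_rot: [-180.0, -0.0, 171.1]
contact_force: [0.3, 0.1, -1.2]
gripper_width: 0.0158
```

>>> {"method": "drive_tool", "body": {
  "plan": "0.4 0 0.19 0; 0.8 0 0.37 0; 1.2 0 0.56 0; 1.6 0 0.75 0; 2.0 0 0.93 0; 2.3 0 1.07 0; 2.5 0 1.17 0; 2.5 0 1.17 0"
}}

```text
time_s: 15.25
tcp_pos: [0.5256, 0.1726, 0.1177]
eef_rot: [-180.0, -0.0, 171.1]
contact_force: [-0.1, 0.2, -0.9]
gripper_width: 0.0157
```

```bash
python3 - <<'E'
from plant import r
from h import *
s=r.get_state();print(s["tcp_pos"],s["contact_force"],s["moment"])
print(go(s,tcp(.09,25,L=.164),YW))
E
```

```text
[0.52556844 0.1726018  0.11771567] [-0.06850524  0.22388875 -0.88339937] [-0.03961456 -0.07319262 -0.06431987]
([1.36, 0.05, 0.54], np.float64(0.001))
```

>>> {"method": "drive_tool", "body": {
  "plan": "0.2 0 0.09 0; 0.4 0 0.19 0; 0.6 0 0.28 0; 0.75 0 0.35 0; 0.9 0 0.42 0; 1.05 0 0.49 0; 1.2 0 0.56 0; 1.2 0 0.56 0"
}}

```text
time_s: 16.25
tcp_pos: [0.5137, 0.1745, 0.1121]
eef_rot: [-180.0, -0.0, 171.1]
contact_force: [0.5, 0.3, -1.4]
gripper_width: 0.0158
```

>>> {"method": "drive_tool", "body": {
  "plan": "0.1 0 0.05 0; 0.2 0 0.09 0; 0.3 0 0.14 0; 0.3 0 0.14 0"
}}

```text
time_s: 16.75
tcp_pos: [0.5108, 0.175, 0.1107]
eef_rot: [-180.0, -0.0, 171.1]
contact_force: [0.5, 0.8, -2.0]
gripper_width: 0.0158
```

>>> {"method": "drive_tool", "body": {
  "plan": "0.1 0 0.05 0; 0.2 0 0.09 0; 0.3 0 0.14 0; 0.3 0 0.14 0"
}}

```text
time_s: 17.25
tcp_pos: [0.51, 0.1756, 0.1108]
eef_rot: [179.9, 0.2, 171.1]
contact_force: [6.7, -4.4, 3.0]
gripper_width: 0.0157
```

```bash
python3 - <<'E'
from plant import r
from h import *
s=r.get_state();print(s["tcp_pos"],s["contact_force"],s["moment"])
c=r.capture("wrist");q=r.capture("side")
o=np.zeros((560,700,3),np.uint8)
o[:280,:700]=cv2.resize(c["frame"][0:100,130:380,::-1],(700,280),interpolation=cv2.INTER_CUBIC)
o[280:,:350]=cv2.resize(q["frame"][220:276,200:270,::-1],(350,280),interpolation=cv2.INTER_CUBIC)
cv2.imwrite("pics/a8.png",o)
E
```

```text
[0.51003678 0.1756441  0.11077468] [ 6.68134125 -4.35331185  2.98426244] [-1.50787679 -2.38730866  0.1050912 ]
```

View pics/a8.png

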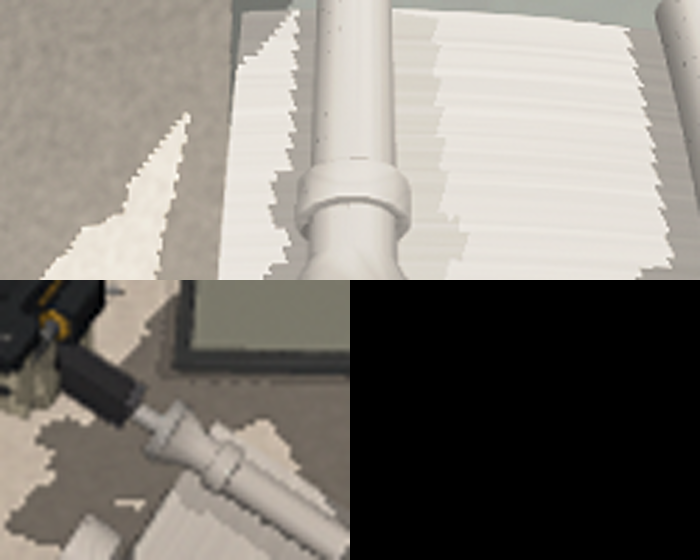

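>>> {"method": "drive_tool", "body": {
  "plan": "0 0 0 0; 0 0 0 0; 0 0 0 0; 0 0 0 0; 0 0 0 0; 0 0 0 0; 0 0 0 0; 0 0 0 0"
}}

```text
time_s: 18.35
tcp_pos: [0.5101, 0.1756, 0.1108]
eef_rot: [179.9, 0.2, 171.1]
contact_force: [7.5, -3.0, 3.3]
gripper_width: 0.016
```

>>> {"method": "drive_tool", "body": {
  "plan": "-0.3 0 -0.14 0; -0.8 0 -0.37 0; -1.6 0 -0.75 0; -2.4 0 -1.12 0; -3.2 0 -1.49 0; -4.0 0 -1.87 0; -4.8 0 -2.24 0; -5.5 0 -2.56 0",
  "squeeze": 25
}}

```text
time_s: 19.35
tcp_pos: [0.5629, 0.1668, 0.1352]
eef_rot: [180.0, -0.0, 171.0]
contact_force: [-0.4, -1.1, -1.1]
gripper_width: 0.0158
```

>>> {"method": "drive_tool", "body": {
  "plan": "-0.8 0 -0.37 0; -1.6 0 -0.75 0; -2.4 0 -1.12 0; -3.2 0 -1.49 0; -4.0 0 -1.87 0; -4.8 0 -2.24 0; -6 0 -2.8 0; -6 0 -2.8 0"
}}

```text
time_s: 20.35
tcp_pos: [0.6227, 0.1575, 0.1634]
eef_rot: [180.0, 0.1, 171.0]
contact_force: [-1.0, 0.1, -1.0]
gripper_width: 0.0159
```

```bash
python3 - <<'E'
from plant import r
from h import *
s=r.get_state();print(s["tcp_pos"],s["contact_force"],s["moment"])
print(go(s,[.5756,-.2006,.21],-170.5))
E
```

```text
[0.62273469 0.15749767 0.16339561] [-0.99116273  0.12738351 -0.97832345] [-0.01372794  0.0049853   0.03856566]
([-0.94, -36.1, -4.68], np.float64(-0.322))
```

>>> {"method": "drive_tool", "body": {
  "plan": "-1 -1 -4.7 0; -1 -5 -4.7 -0.05; -1 -11 -4.7 -0.13; -1 -17 -4.7 -0.21; -1 -23 -4.7 -0.28; -1 -29 -4.7 -0.322; -1 -34 -4.7 -0.322; -1 -36.1 -4.7 -0.322"
}}

```text
time_s: 21.35
tcp_pos: [0.5743, -0.2029, 0.2099]
eef_rot: [180.0, -0.0, -170.6]
contact_force: [-0.2, 0.5, -1.2]
gripper_width: 0.0158
```

>>> {"method": "drive_tool", "body": {
  "plan": "0 0 0 0; 0 0 0 0"
}}

```text
time_s: 21.6
tcp_pos: [0.5754, -0.1999, 0.2099]
eef_rot: [180.0, 0.0, -170.5]
contact_force: [0.1, 0.1, -0.9]
gripper_width: 0.0158
```

```bash
python3 - <<'E'
from plant import r
from h import *
import pickle
s=r.get_state();print(s["tcp_pos"],s["eef_rot"],s["contact_force"])
for z in(.11,.0355):print(go(s,[.5756,-.2006,z],-170.5))
d={n:r.capture(n) for n in("side","top","wrist")};d["st"]=s;pickle.dump(d,open("c7.pkl","wb"))
o=np.zeros((600,800,3),np.uint8)
o[:360,:480]=cv2.resize(d["side"]["frame"][110:200,190:310,::-1],(480,360),interpolation=cv2.INTER_CUBIC)
o[:400,480:780]=cv2.resize(d["top"]["frame"][130:230,290:365,::-1],(300,400),interpolation=cv2.INTER_CUBIC)
o[360:600,:480]=cv2.resize(d["wrist"]["frame"][0:120,130:370,::-1],(480,240),interpolation=cv2.INTER_CUBIC)
cv2.imwrite("pics/a9.png",o)
E
```

```text
[ 0.57542162 -0.19991953  0.20991274] [ 1.79985722e+02  9.84241040e-05 -1.70482188e+02] [ 0.11760006  0.14767758 -0.93347335]
([-0.01, -0.07, 9.99], np.float64(0.0))
([-0.01, -0.07, 17.44], np.float64(0.0))
```

View pics/a9.png

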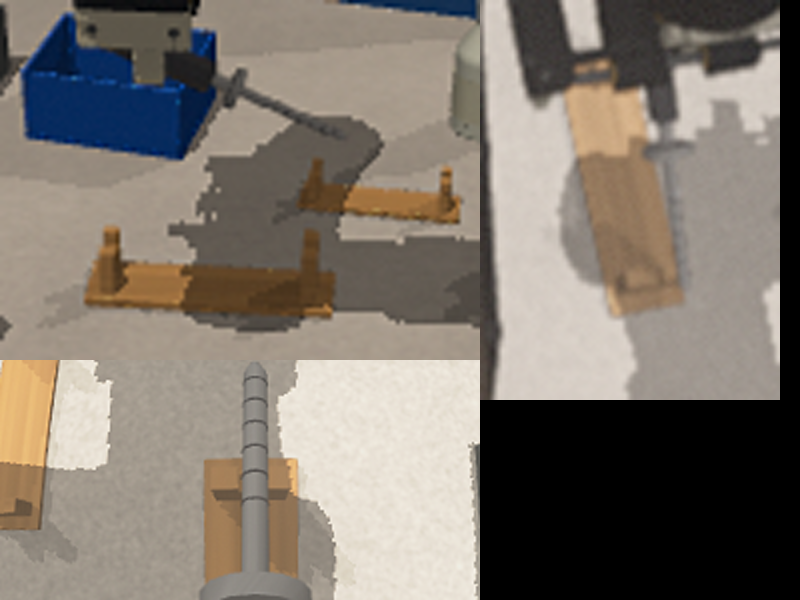

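>>> {"method": "drive_tool", "body": {
  "plan": "0 -0.07 2 0; 0 -0.07 4.5 0; 0 -0.07 7 0; 0 -0.07 8.5 0; 0 -0.07 9 0; 0 -0.07 9 0",
  "squeeze": 10
}}

```text
time_s: 22.5
tcp_pos: [0.5758, -0.2011, 0.1203]
eef_rot: [-180.0, 0.0, -170.5]
contact_force: [0.2, -1.3, -0.4]
gripper_width: 0.0157
```

>>> {"method": "drive_tool", "body": {
  "plan": "0 0 0.5 0; 0 0 1 0; 0 0 1.5 0; 0 0 2 0; 0 0 2.5 0; 0 0 3 0; 0 0 3.5 0; 0 0 4 0",
  "squeeze": 8
}}

```text
time_s: 23.5
tcp_pos: [0.5755, -0.2013, 0.0797]
eef_rot: [-180.0, 0.0, -170.5]
contact_force: [1.3, -0.3, -0.9]
gripper_width: 0.0163
```

Light contact only. I'll keep going down to the rest height.

>>> {"method": "drive_tool", "body": {
  "plan": "0 0 0.5 0; 0 0 1 0; 0 0 1.5 0; 0 0 2 0; 0 0 2.5 0; 0 0 3 0; 0 0 3.5 0; 0 0 3.9 0"
}}

```text
time_s: 24.5
tcp_pos: [0.5754, -0.2013, 0.0406]
eef_rot: [180.0, -0.0, -170.5]
contact_force: [0.4, 0.0, -0.8]
gripper_width: 0.0159
```

>>> {"method": "drive_tool", "body": {
  "plan": "0 0 0.2 0; 0 0 0.4 0; 0 0 0.4 0; 0 0 0.4 0"
}}

```text
time_s: 25.0
tcp_pos: [0.5754, -0.2013, 0.037]
eef_rot: [180.0, -0.0, -170.5]
contact_force: [0.3, -0.7, -0.9]
gripper_width: 0.0161
```

>>> {"method": "drive_tool", "body": {
  "plan": "0 0 0.1 0; 0 0 0.15 0; 0 0 0.15 0; 0 0 0.15 0",
  "squeeze": 3
}}

```text
time_s: 25.5
tcp_pos: [0.5756, -0.2013, 0.0358]
eef_rot: [-180.0, 0.0, -170.5]
contact_force: [-1.1, 0.8, 4.2]
gripper_width: 0.0161
```

>>> {"method": "drive_tool", "body": {
  "plan": "0 0 0 0; 0 0 0 0; 0 0 0 0; 0 0 0 0; 0 0 0 0",
  "fingers": 0.4
}}

```text
time_s: 26.12
tcp_pos: [0.5754, -0.2013, 0.0354]
eef_rot: [180.0, -0.0, -170.5]
contact_force: [-0.1, 0.3, -0.1]
gripper_width: 0.0265
```

```bash
python3 - <<'E'
from plant import r
from h import *
import pickle
s=r.get_state();print(s["tcp_pos"],s["contact_force"],s["gripper_width"])
d={n:r.capture(n) for n in("side","top","wrist")};d["st"]=s;pickle.dump(d,open("c8.pkl","wb"))
d0=pickle.load(open("c0.pkl","rb"))
# compare rod region in side view with start: collar/shank patch match
for n,(x,y,w,h) in(("side",(248,164,36,14)),("top",(324,176,18,40))):
    T=d0[n]["frame"][y:y+h,x:x+w];S=d[n]["frame"][y-8:y+h+8,x-8:x+w+8]
    q=cv2.matchTemplate(S,T,cv2.TM_CCOEFF_NORMED);_,v,_,l=cv2.minMaxLoc(q);print(n,v,l[0]-8,l[1]-8)
E
```

```text
[ 0.57540799 -0.20130305  0.03544581] [-0.1134028   0.25739549 -0.11247311] 0.026518113527461574
side 0.49145257472991943 0 0
top 0.6655060052871704 0 0
```

The rod sits on its rest at its starting pixels (shift 0,0). I'll regrip firmly and lift.

>>> {"method": "drive_tool", "body": {
  "plan": "0 0 0 0; 0 0 0 0; 0 0 0 0; 0 0 0 0; 0 0 0 0; 0 0 0 0; 0 0 0 0; 0 0 0 0",
  "fingers": 1,
  "squeeze": 45
}}

```text
time_s: 27.28
tcp_pos: [0.5754, -0.2013, 0.0355]
eef_rot: [180.0, 0.0, -170.5]
contact_force: [0.4, 0.8, 1.0]
gripper_width: 0.0159
```

>>> {"method": "drive_tool", "body": {
  "plan": "0 0 -0.4 0; 0 0 -1.2 0; 0 0 -3 0; 0 0 -5 0; 0 0 -7 0; 0 0 -9 0; 0 0 -10 0; 0 0 -10 0"
}}

```text
time_s: 28.28
tcp_pos: [0.5758, -0.2013, 0.1363]
eef_rot: [-180.0, 0.1, -170.5]
contact_force: [-0.1, 0.8, -1.3]
gripper_width: 0.0158
```

```bash
python3 - <<'E'
from plant import r
from h import *
import pickle
s=r.get_state();print(s["tcp_pos"],s["contact_force"],s["gripper_width"])
d={n:r.capture(n) for n in("side","top","wrist")};d["st"]=s;pickle.dump(d,open("c9.pkl","wb"))
cv2.imwrite("pics/b1.png",d["wrist"]["frame"][:,:,::-1]);cv2.imwrite("pics/b1s.png",d["side"]["frame"][:,:,::-1])
# compare with c2 (level rod in grip) in wrist view: rod patch
w=d["wrist"]["frame"];o=pickle.load(open("c2.pkl","rb"))["wrist"]["frame"]
T=o[95:150,215:300];q=cv2.matchTemplate(w[70:175,195:320],T,cv2.TM_CCOEFF_NORMED);_,v,_,l=cv2.minMaxLoc(q);print(v,l[0]-20,l[1]-25)
# approach: rod along heading; tip over tile centre (.4412,-.0232), axis z=.012+.08
for yaw in(9.5,0):
    h=np.array([np.cos(np.radians(yaw)),np.sin(np.radians(yaw)),0])
    P=np.array([.4412,-.0232,.092-.0095])+h*.163
    print(yaw,P,go(s,P,yaw-180))
# tile re-measure from top white region
for k in("c0.pkl",):
    t=pickle.load(open(k,"rb"));im=t["top"]["frame"]
    roi=im[175:240,230:295].astype(int);msk=(roi.min(2)>200).astype(np.uint8);print(msk.sum(),roi[32,32])
    for n,(x,y,W,H) in(("top",(230,175,65,65)),("side",(225,195,65,55))):
        g=cv2.GaussianBlur(t[n]["frame"][y:y+H,x:x+W],(3,3),0).astype(int);c0=g[H//2,W//2];mk=(np.abs(g-c0).sum(2)<45).astype(np.uint8)
        nn,lab,stt,cen=cv2.connectedComponentsWithStats(mk);k=lab[H//2,W//2];cnt,_=cv2.findContours((lab==k).astype(np.uint8),0,2)
        b=cv2.minAreaRect(np.vstack(cnt));print(n,b,stt[k],back(t[n],[np.array(b[0])+[x,y]],.012))
E
```

```text
[ 0.5757561  -0.20130988  0.13625417] [-0.05761644  0.80286778 -1.346025  ] 0.01577454397241625
0.5030081272125244 20 20
9.5 [0.60196455 0.00370276 0.0825    ] ([-5.96, 19.79, 5.38], np.float64(-0.0))
0 [ 0.6042 -0.0232  0.0825] ([-5.74, 17.1, 5.38], np.float64(0.166))
0 [187 191 186]
top ((31.00000762939453, 31.5), (32.98484420776367, 33.22737503051758), 75.96376037597656) [  12   12   39   40 1100] [[ 0.44166428 -0.02088765  0.012     ]]
side ((31.0, 26.5), (21.0, 34.0), 90.0) [ 14  16  35  22 702] [[ 0.44078732 -0.01863993  0.012     ]]
```

```bash
python3 - <<'E'
import pickle
from h import *
a=pickle.load(open("c2.pkl","rb"));b=pickle.load(open("c9.pkl","rb"));c=pickle.load(open("c3.pkl","rb"))
for d in(a,c,b):
    g=cv2.cvtColor(d["wrist"]["frame"],cv2.COLOR_RGB2GRAY)
    print(d["st"]["tcp_pos"][2]);print("col231",g[92:130,231].tolist());print("col251",g[110:165,258].tolist());print("row110",g[110,215:298].tolist())
E
```

```text
0.17554576319017892
col231 [229, 230, 231, 229, 229, 228, 228, 229, 229, 232, 200, 147, 140, 140, 141, 140, 140, 140, 140, 139, 140, 140, 140, 139, 136, 162, 134, 153, 152, 153, 157, 161, 163, 162, 161, 159, 159, 159]
col251 [219, 220, 221, 224, 225, 226, 226, 216, 160, 238, 234, 233, 233, 233, 233, 232, 232, 232, 232, 235, 238, 238, 238, 238, 238, 238, 238, 237, 237, 237, 237, 237, 237, 236, 236, 236, 236, 236, 237, 239, 207, 74, 97, 116, 122, 121, 121, 121, 121, 121, 120, 121, 120, 120, 119]
row110 [223, 223, 223, 224, 224, 224, 227, 222, 119, 128, 133, 135, 138, 139, 139, 139, 140, 141, 142, 142, 142, 144, 145, 144, 146, 146, 148, 146, 147, 148, 147, 145, 141, 208, 209, 210, 212, 212, 215, 219, 222, 223, 222, 219, 219, 220, 221, 221, 222, 222, 221, 219, 217, 215, 213, 212, 210, 208, 207, 204, 200, 197, 195, 192, 191, 191, 190, 189, 185, 182, 179, 174, 168, 162, 154, 150, 233, 227, 224, 225, 225, 227, 227]
0.2994678059454007
col231 [170, 135, 117, 121, 132, 147, 149, 160, 172, 173, 151, 157, 162, 163, 162, 164, 164, 165, 166, 167, 168, 168, 169, 168, 168, 163, 175, 225, 228, 225, 2
[... 952 characters left out ...]
129, 130]
col251 [138, 138, 135, 134, 132, 132, 133, 132, 133, 127, 103, 122, 121, 122, 121, 121, 122, 122, 121, 121, 120, 120, 121, 121, 121, 120, 119, 133, 135, 135, 134, 134, 135, 134, 135, 134, 135, 134, 135, 134, 134, 135, 97, 68, 79, 82, 80, 79, 80, 80, 80, 80, 80, 80, 80]
row110 [153, 152, 151, 150, 152, 152, 152, 151, 143, 110, 114, 118, 121, 123, 125, 125, 125, 126, 127, 127, 129, 128, 129, 130, 131, 132, 133, 134, 136, 136, 135, 135, 135, 136, 135, 135, 137, 137, 136, 136, 135, 136, 138, 138, 136, 134, 132, 131, 132, 132, 131, 130, 130, 128, 126, 125, 126, 125, 123, 123, 122, 120, 120, 117, 116, 115, 114, 112, 111, 112, 110, 107, 104, 103, 100, 98, 98, 135, 133, 136, 151, 149, 147]
```

>>> {"method": "drive_tool", "body": {
  "plan": "-1 3 0 0.03; -2.5 7 0 0.07; -4 11 0 0.11; -5 14.5 0 0.15; -5.8 16.8 0 0.166; -5.8 17.2 0 0.166; -5.8 17.2 0 0.166; -5.8 17.2 0 0.166"
}}

```text
time_s: 29.42
tcp_pos: [0.6039, -0.0229, 0.1352]
eef_rot: [-180.0, -0.0, 180.0]
contact_force: [0.1, -0.5, -1.2]
gripper_width: 0.0154
```

>>> {"method": "drive_tool", "body": {
  "plan": "0 0 1 0; 0.2 0.1 2.5 0; 0.25 0.1 4 0; 0.25 0.1 5 0; 0.25 0.1 5.28 0; 0.25 0.1 5.28 0; 0.25 0.1 5.28 0; 0.25 0.1 5.28 0"
}}

```text
time_s: 30.42
tcp_pos: [0.602, -0.021, 0.0832]
eef_rot: [180.0, 0.0, 180.0]
contact_force: [0.2, 0.3, -0.9]
gripper_width: 0.0155
```

>>> {"method": "drive_tool", "body": {
  "plan": "0 0 0 0; 0 0 0 0; 0 0 0 0; 0 0 0 0"
}}

```text
time_s: 30.92
tcp_pos: [0.6017, -0.0211, 0.0827]
eef_rot: [-180.0, -0.0, 180.0]
contact_force: [-0.5, 0.0, -1.9]
gripper_width: 0.0156
```

```bash
python3 - <<'E'
from plant import r
from h import *
import pickle
s=r.get_state();print(s["time_s"],s["tcp_pos"],s["eef_rot"],s["contact_force"],s["gripper_width"],abs(s["qd"]).max())
d={n:r.capture(n) for n in("side","top","wrist")};d["st"]=s;pickle.dump(d,open("c10.pkl","wb"))
p=s["tcp_pos"]+[0,0,.0095]
for n in("side","top"):
    for k in(.16,.115,.09,.072): print(n,k,proj(d[n],p-[k,0,0]).round(1))
g=cv2.cvtColor(d["top"]["frame"],cv2.COLOR_RGB2GRAY);print("top 190-225 x 250-276");print("\n".join(" ".join(f"{v:3d}" for v in g[y,248:276]) for y in range(176,222,2)))
u,v=proj(d["side"],p-[.16,0,0])[0].astype(int)
g=cv2.cvtColor(d["side"]["frame"],cv2.COLOR_RGB2GRAY);print("side",u-40,v-12);print("\n".join(" ".join(f"{x:3d}" for x in g[y,u-40:u+14:2]) for y in range(v-12,v+12)))
E
```

```text
30.925 [ 0.601737   -0.02111652  0.08270659] [-1.79999178e+02 -1.26018754e-03  1.79989078e+02] [-0.45907073  0.01755997 -1.93366442] 0.01555934488914836 0.11692772261378442
side 0.16 [[256.2 198.9]]
side 0.115 [[240.5 196.4]]
side 0.09 [[231.9 195. ]]
side 0.072 [[225.7 194. ]]
top 0.16 [[261.1 202.9]]
top 0.115 [[260.8 186.6]]
top 0.09 [[260.6 177.5]]
top 0.072 [[260.5 171.1]]
top 190-225 x 250-276
209 207 210 209 205 194 192 179 157 160 166 158 133 133 143 148 152 151 150 155 152 153 151 156 155 152 150 153
198 193 190 168 157 148 150 152 151 150 151 147 130 137 143 150 152 153 155 153 150 150 152 151 150 152 153 154
153 147 150 152 151 155 153 151 154 152 152 147 125 129 138 149 153 152 154 151 152 152 152 154 150 154 154 154
153 153 151 156 153 153 150 150 151 154 151 149 127 135 139 147 146 150 149 149 142 139 144 138 135 132 134 140
153 153 152 152 153 151 148 153 150 149 148 142 125 135 141 138 132 130 128 131 119 108 112 105 106 103 101 101
145 148 147 143 145 141 141 141 134 131 130 124 120 134 134 112 104 104 104 106 107 110 118 125 136 136 115 100
128 129 128 125 115 114 1
[... 3783 characters left out ...]
  97 101  98  98  99  97 172 167 171 170 168 167 164
 98  99  98 101 100 102  99  99  99  99  99  98  98  97  98  99 100  98  99  97 104 167 168 170 169 171 175
100 101  97  99  98 100  99  97 101  99 101  99  97  98  97  99  99  99  99  96  94 171 170 172 113 105 109
 99  99  99  97  97  99  98  98  99 100  99  96  95  97 100  99  99  98  98  96  97 107 104 107  96  95  96
101  99  98  99 100  98 100 101 100  99 101 102  98  99  98  98 100  98  98  96  99  94  94  98  96  97  97
101  97 100  99 100  99  98 100 102  99 100 102 103 103 102 102 100 104 102  99 102 100  99 101  99  96  99
 99  98  99 100 100  99  99  99 101  99 101  62  60  59  57  65  65  67  67  66  65  76  75  75  73  73  88
```

The top view puts the tip at (261,203) against a predicted (261.1,202.9). The side view puts it at (256,199.5) against (256.2,198.9), and the shank's slope matches a level rod. I'll hand it in.

```bash
python3 - <<'E'
from plant import r
s=r.get_state();print(s["time_s"],s["tcp_pos"],s["contact_force"],s["gripper_width"]);print(r.close_job())
E
```

```text
31.075 [ 0.60174789 -0.02111695  0.08267762] [ 0.4265905   0.36314373 -1.25820489] 0.015491685623456005
the job is handed in; nothing more can be done
None
```

I put the gauge rod into the open tube (tube b; tube a has the cap), drew it out, and handed in the job at about 31 s with the arm holding it over the tile.

- **Insertion:** The tool cannot tilt, so I let the rod pivot in a light grip inside the tube's flare until it lined up with the tube. It slid in until the collar stopped against the mouth with about 8 N, and I held it there for more than 1 s.
- **Levelling:** After drawing it out, I set the rod back on its rest, opened the grip briefly so it lay level again, regripped at 45 N and lifted it.
- **Final checks:** The tip is at about (0.442, -0.021), against a measured tile centre of about (0.441, -0.0215). The rod's axis is about 80 mm above the tile's face. The top and side views agree with a level rod to within about 1 pixel, and the wrist force was about 1.3 N, roughly the rod's weight.

**Disagreements:**
- The tile centre differed by up to about 4 mm between cameras.
- The rod's position along the grip differed by up to about 6 mm before insertion. The final top and side views matched the value I used.
- One template match on the wrist picture, meant to check levelness, failed under changed lighting. I used edge positions and the final two-view check instead.
- The patch match showing the rod back in its starting place on the rest gave zero shift, but the scores were only moderate (0.49 and 0.67).

I had used all 12 picture views before putting the rod back on the rest, so everything after that was checked only from numbers.

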